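Reset a snap-button cradle and lay the spindle in it

TASK

The spindle cradle is set one hole too wide. Press in its snap button and slide the sleeve inward, towards the fixed end block, feeling for the next hole: when the button pops out there fully and locks the sleeve, stop pushing at once, as the sleeve must never be forced against the button. Then lay the steel spindle in the two V rests, one round end in each, let go of it, and leave the other things on the bench where they are.

Things in the scene. Friction and masses are not known exactly. Their poses are not given: they have to be found in the camera images.
- cradle: Cradle bolted to the bench: base plate 90x175x12 mm, end block at -y, and from it a square tube along +y, axis 60 mm up, on which a steel sleeve 36x36 mm slides (top 78 mm up). A brass snap button in the tube looks out of a hole in the sleeve's -x face. Origin: on the bench under the tube axis at the button; y along the tube away from the block, z up.
- button_seat (a point): Where the button's axis meets the sleeve's -x face: 60 mm up, 18 mm from the tube axis; it stays with the cradle. Button 12 mm thick with a bevelled nose, hole 13.8 mm. Squeezing the sleeve over its 36 mm width with one flat finger pad over the button presses it flush and takes hold of the sleeve at once. At the start the sleeve reaches 16 mm from here to -y, 90 mm to +y.
- sleeve (a joint): How far the sleeve is slid inward (cradle -y), m; 0 at the start with the button in the first hole. The next hole comes after 38 to 58 mm: where, differs and must be felt; there the sleeve locks dead. End stop at 62 mm. It runs with about 3 N of friction. Sleeve and button may not be pushed against each other with more than 15 N.
- button (a joint): How far the button is pressed in, m: 0 fully out (6 mm proud), 0.006 flush with the sleeve's face, 0.0085 riding under its wall. Spring 2 N when out, 4 N flush. Pressed 5.5 mm or more, its nose, bevelled towards +y, lets the hole's edge ride over it when the sleeve moves inward (5 to 12 N in all); pressed less, or outward, it blocks. Past the first hole it stays in unheld, and snaps out in the next.
- fixed_rest (a point): Where the spindle's axis lies in the fixed V rest on the end block: 96 mm up, 86 mm from the button to the cradle's -y. The V opens upward, 90 degrees, 14 mm thick, 34 mm wide, upper edges 99 mm up. The end block is 44 mm wide.
- sliding_rest (a point): The same in the V rest on the outer part of the sleeve; it travels with the sleeve, at the start 160 mm from the fixed one.
- spindle_center (a point): Centre of the loose steel spindle (400 g), 152 mm long along its x axis: a square middle 26 x 26 mm, 50 mm long, and round ends 20 mm in diameter and 51 mm long. It lies on the bench on a flat of its square, centre 13 mm up.
- spindle_end_a (a point): Point on the spindle's axis in the middle of one round end, 56 mm from its centre.
- spindle_end_b (a point): The same in the other round end.
- grease_tin: Bystander: round metal tin 66 x 46 mm.
- white_tape: Bystander: roll of white tape 72 mm wide, 19 mm high.
- feeler_gauge: Bystander: closed feeler gauge, 88 x 67 x 10 mm over all.
- wrench_3: Bystander: combination wrench, 146 mm long, 6 mm thick.
- parts_jar: Bystander: glass jar with a metal lid, 60 x 87 mm.
Not all that is in view belongs to the job. Several things look just like the part that bears spindle_center: the one meant starts nearest to the robot's base.

How it is judged:
By the outcome, as a careful person would: the job done as asked, in the order asked, and still so for the second after the job is handed in, with the robot touching nothing.
It also fails if it takes over 72 s, if anything falls off the work surface, if the arm or the gripper's body presses on something with over 40 N, if the wrist force passes 120 N, or if a joint passes its speed limit or range.

ROBOT

A 6-joint arm with a two-finger parallel gripper is mounted at the origin on a cart in front of the work surface, level with it; the furniture and walls round the work are solid. World frame = base frame: x ahead of the robot, y to its left, z up, the work surface at z = 0. Lengths are in m, angles in rad, forces in N, time in s.
With the tool pointing down it reaches from about 0.225 to 0.875 m from the base axis. Payload 3.4 kg.
Tool frame: the origin (TCP) lies at the very end of the fingers, on their centre line; the grasp point (between the pads) lies 19 mm behind it (grasp_offset is the distance from the TCP to the grasp point, in m); y points along the fingers, z is the direction in which the jaws open and shut, and the axes are right-handed (so a half turn about y gives the same grasp; the last joint's range is limited). The gripper opens to 85 mm and grips with 20 to 120 N. Pads are 22 mm wide; open, the fingers measure 114 mm over their backs; the gripper's body (76 mm by 85 mm) begins 54 mm behind the grasp point. The pads swing forward as they close: fully open they stand 13 mm farther back than shut.
Start: joints at [1.035, 0.276, 1.505, -0, 1.361, -0.121], TCP at [0.232, 0.526, 0.207] pointing down, gripper open.
Joint ranges: [-2.89, 2.89], [-0.75, 2.08], [0.22, 2.7], [-1.18, 4.32], [0.11, 2.71], [-2.7, 2.7]. Speed limits (rad/s): [2.57, 2.57, 3.14, 3.14, 3.14, 3.14].

INTERFACE

Orientations are given as a unit quaternion [w, x, y, z].
In Python, from rig import get_state, get_image, sign_off, grasp_offset gives the robot as it stands.
- The arm moves only by the shell command python3 -m jog 'ROWS' [FORCE]. ROWS is JSON, one flat list of numbers, 7 for each row, row after row: the closure in counts, from 0 (fully open) to 255 (shut), then the shift along the tool's x, y, z in cm, then the turn, a rotation vector about the tool's x, y, z in units of 8 degrees (1.0 is 8 degrees). In form: [jaw, tx, ty, tz, rx, ry, rz, jaw, tx, ty, tz, rx, ry, rz, ...]. A call has 1 to 12 rows; each row is the pose to reach, as a shift and turn from the pose commanded when the call began, along the tool's axes at that moment; what a row does not reach only later rows make up. A row lasts 1/8 s, in which the tool goes at most 62.5 mm and 10.7 degrees, less where a joint would pass 70% of its speed; a pose out of reach is approached as far as the arm can. A call with a gripper value outside its range is refused whole. The fingers move at their own pace and stop on an object; FORCE is the grip in N (left out, the last holds). Time passes only in rows, so rows that repeat a pose let the fingers close. It gives the time, the measured TCP pose, the force and the opening at its end, in the units of the state.
- get_state(): the state, without advancing time (a new reading comes with each control period).
- get_image(name): name is "side" or "top"; returns a dict with "color" (420x560x3 uint8, blue, green, red), "mtx" (3x3 intrinsics, pixels), "R" (3x3) and "t" (3): a world point X has camera coordinates R X + t. Camera axes: x right, y down, z forward; pixel columns grow to the right and rows downward; lengths in m; the calibration is good to about 2 mm. A picture is of the moment at which its call begins. There is no depth.
- sign_off(): hands the job in, once; it reports no verdict.
The state is a dict: "clock": time; "qpos": joint angles; "qd": joint speeds; "effort": joint torques, N m; "position": TCP position; "ee_rot": TCP orientation; "contact_force": force on the tool from outside, world axes, zero at the start; "moment": the same for the moment, N m; "width": finger opening in m.
Only numpy, scipy, OpenCV 4.12 (cv2) and the standard library are available. Lean on these libraries where they do the work, as an engineer would, in place of code of your own. Each camera call takes 0.05 s, during which the arm holds its last target.

## Working session

There is one attempt and no reset: what is moved stays moved. The work goes in short steps, Python scripts to look and compute and a shell command to move; the robot and the scene stay as the last step left them, time stands still between calls to the robot, and variables do not carry over. Pictures are saved under pics/ and viewed, and the job is handed in when it is done.

```bash
ls; mkdir -p pics; python3 - <<'E'
from rig import *
import cv2,numpy as np
s=get_state();print(s);print(grasp_offset)
for n in("side","top"):
    d=get_image(n);cv2.imwrite(f"pics/{n}0.png",d["color"]);np.savez(f"{n}0.npz",**d);print(n,d["mtx"],d["R"],d["t"])
E
```

```text
pics
{'clock': 0.0, 'qpos': array([ 1.03499191e+00,  2.76598681e-01,  1.50616013e+00,  7.52969861e-06,
        1.36072008e+00, -1.20991891e-01]), 'qd': array([ 0.00027512,  0.0013103 ,  0.00011742,  0.00062039, -0.00080193,
        0.00135131]), 'effort': array([-1.33890262e-03, -4.16776371e+01, -2.45799816e+01, -2.56282556e-04,
        1.14843503e-02,  1.53212994e-05]), 'position': array([0.23142802, 0.52572157, 0.20632692]), 'ee_rot': array([-0.69132146,  0.69258227, -0.14582719,  0.14539209]), 'contact_force': array([-0.33982538,  0.06749974,  0.19719493]), 'moment': array([-0.00532606,  0.00304876,  0.00360217]), 'width': 0.0852050727153473}
0.0187
side [[398.1601834    0.         283.03564418]
 [  0.         398.1601834  208.92242405]
 [  0.           0.           1.        ]] [[ 0.89142341 -0.45285849  0.01683724]
 [-0.23670069 -0.49697047 -0.83486115]
 [ 0.38644157  0.74022939 -0.55020302]] [-0.36905259  0.33019405  0.51592186]
top [[437.49900992   0.         280.51080492]
 [  0.         437.49900992 200.41026455]
 [  0.           0.           1.        ]] [[ 0.01748575 -0.99966477  0.01909425]
 [-0.99137579 -0.01981512 -0.12954306]
 [ 0.12987799 -0.01666442 -0.99138994]] [0.2390153  0.54991972 0.89952754]
```

View pics/top0.png

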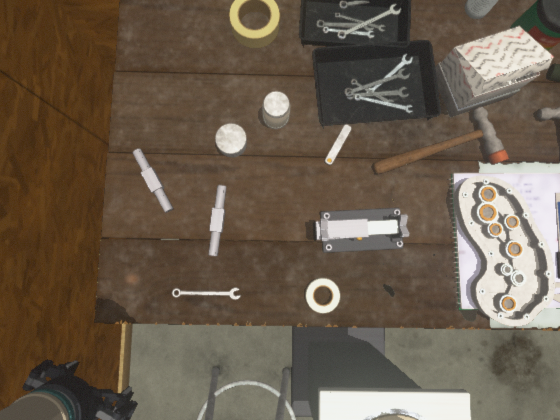

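View pics/side0.png

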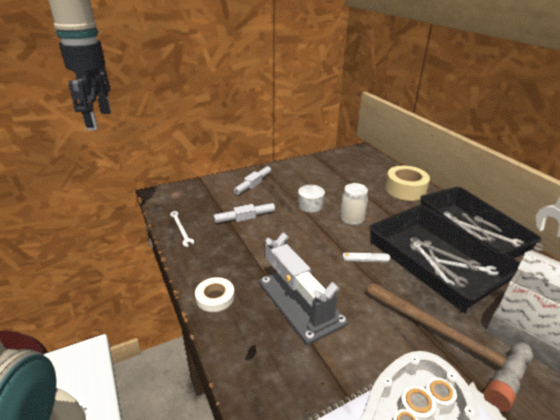

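Top view: two identical spindles, at (152,180) and (217,220). The cradle is at about (362,229), with its end block to the right, the sleeve to the left and the brass button at about (358,238). I'll measure these and enlarge them.

```bash
cat > h.py <<'E'
import cv2,numpy as np
def load(f):
    return dict(np.load(f))
def ray(d,u,v,z):
    r=d["R"].T@np.linalg.solve(d["mtx"],[u,v,1.]); c=-d["R"].T@d["t"]
    return c+r*(z-c[2])/r[2]
def proj(d,X):
    c=d["R"]@np.asarray(X)+d["t"];p=d["mtx"]@c;return p[:2]/p[2]
def crop(d,x0,y0,x1,y1,s,f):
    cv2.imwrite(f,cv2.resize(d["color"][y0:y1,x0:x1],None,fx=s,fy=s,interpolation=cv2.INTER_CUBIC))
E
python3 - <<'E'
from h import *
t=load("top0.npz");s=load("side0.npz")
crop(t,300,190,420,265,6,"pics/cr_t.png");crop(s,245,225,355,345,5,"pics/cr_s.png")
crop(t,120,140,250,270,4,"pics/sp_t.png")
g=cv2.cvtColor(t["color"],cv2.COLOR_BGR2HSV)
m=((g[...,2]>130)&(g[...,1]<60)).astype(np.uint8)
n,l,st,c=cv2.connectedComponentsWithStats(m)
for i in range(1,n):
    x,y,w,h,a=st[i]
    if a>80 and x<300 and 130<y<310:
        q=cv2.minAreaRect(np.argwhere(l==i)[:,::-1].astype(np.float32))
        print(st[i],q,ray(t,*c[i],.013), [ray(t,*p,.013)[:2].round(4) for p in cv2.boxPoints(q)])
E
```

```text
[133 149  39  63 663] ((151.0754852294922, 179.73587036132812), (68.57278442382812, 12.43245792388916), 60.945396423339844) [0.58831207 0.53120146 0.013     ] [array([0.6469, 0.5836]), array([0.661 , 0.5607]), array([0.5297, 0.4812]), array([0.5161, 0.5039])]
[209 185  17  71 679] ((216.3846435546875, 219.923095703125), (11.907333374023438, 70.94786834716797), 7.125016689300537) [0.50277814 0.38596366 0.013     ] [array([0.4285, 0.4061]), array([0.5813, 0.3929]), array([0.5786, 0.3671]), array([0.4258, 0.3807])]
[172 287  69  13 332] ((206.0, 293.0), (68.0, 12.0), 0.0) [0.34791863 0.39787285 0.013     ] [array([0.3339, 0.474 ]), array([0.3588, 0.4752]), array([0.3611, 0.3316]), array([0.3362, 0.3309])]
```

View pics/cr_t.png

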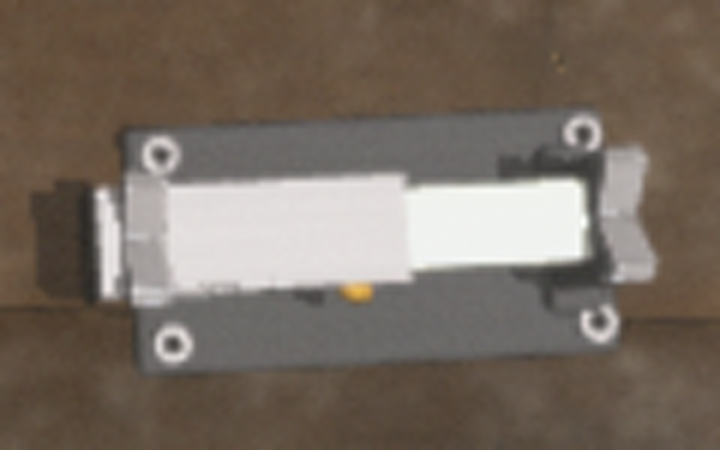

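View pics/cr_s.png

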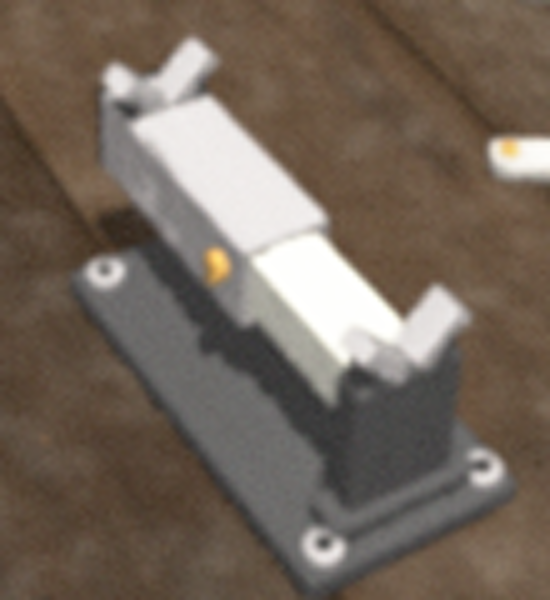

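View pics/sp_t.png

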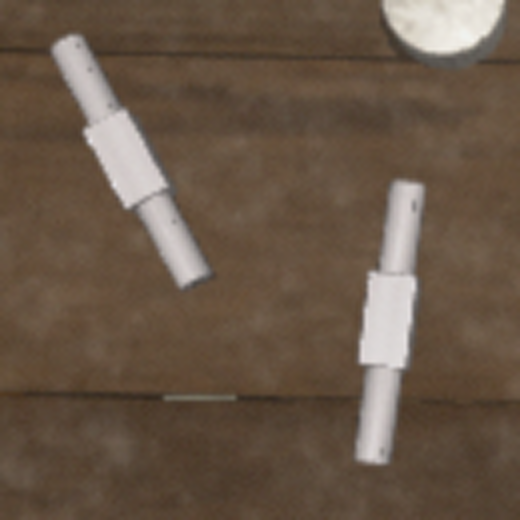

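The candidates are at top pixels (152,180) and (217,220). By distance from the base that is 0.79 m against 0.63 m, so the spindle at (217,220) is the one meant. Next I measure the cradle frame.

```bash
python3 - <<'E'
from h import *
t=load("top0.npz");s=load("side0.npz")
R=lambda p,z:ray(t,p[0]/6+300-.4,p[1]/6+190-.4,z)
S=lambda p,z:ray(s,p[0]/5+245-.4,p[1]/5+225-.4,z)
def show(n,P):
    P=np.array(P);print(n,P[:,:2].round(4).tolist(),"ctr",P.mean(0)[:2].round(4))
pl=[R(p,.012) for p in[(125,130),(598,108),(615,350),(143,372)]];show("plate",pl)
for a,b in((0,1),(3,2)):
    d=pl[b]-pl[a];print("len",np.linalg.norm(d),"ang of +y axis",np.degrees(np.arctan2(-d[1],-d[0])))
for a,b in((0,3),(1,2)):
    d=pl[a]-pl[b];print("wid",np.linalg.norm(d),"ang x",np.degrees(np.arctan2(d[1],d[0])))
show("screws",[R(p,.014) for p in[(160,155),(583,133),(599,323),(172,344)]])
show("sleeve -y edge top",[R((406,175),.078),R((411,282),.078)])
show("fixedV upper edges outer",[R(p,.099) for p in[(645,150),(655,282),(600,150),(615,282)]])
show("slidV ",[R(p,.099) for p in[(125,172),(168,172),(135,303),(172,300)]])
show("button",[R((358,293),.060)])
show("side: button",[S((216,265),.060)])
show("side sleeve edge",[S((327,222),.078),S((250,260),.078)])
show("side screws",[S(p,.014) for p in[(106,271),(483,467),(323,546)]])
show("side fixedV tips",[S(p,.099) for p in[(437,288),(468,318)]])
sq=[ray(t,p[0]/4+120-.4,p[1]/4+140-.4,.026) for p in[(370,271),(416,275),(408,368),(360,364)]];show("square",sq)
en=[ray(t,p[0]/4+120-.4,p[1]/4+140-.4,.013) for p in[(390,183),(424,186),(388,463),(356,460)]];show("ends",en)
a=(en[0]+en[1])/2;b=(en[2]+en[3])/2;print(np.linalg.norm(a-b),np.degrees(np.arctan2(*(a-b)[[1,0]])))
# two-view spindle ends in side
crop(s,205,160,285,230,8,"pics/sp_s.png")
E
```

```text
plate [[0.526, 0.1615], [0.5375, -0.0113], [0.4498, -0.0159], [0.4389, 0.1545]] ctr [0.488  0.0722]
len 0.17319018399882896 ang of +y axis 93.78755853091732
len 0.17078855189566555 ang of +y axis 93.66064040218687
wid 0.08746208680675967 ang x 4.5668663602802875
wid 0.08784068512041272 ang x 2.9966743305692796
screws [[0.517, 0.149], [0.528, -0.0051], [0.4593, -0.0097], [0.449, 0.1444]] ctr [0.4883 0.0697]
sleeve -y edge top [[0.5055, 0.0736], [0.4695, 0.0722]] ctr [0.4875 0.0729]
fixedV upper edges outer [[0.5134, -0.0013], [0.4699, -0.0037], [0.5131, 0.0137], [0.4696, 0.0095]] ctr [0.4915 0.0045]
slidV  [[0.5028, 0.1709], [0.5031, 0.1567], [0.4599, 0.1674], [0.4611, 0.1553]] ctr [0.4817 0.1626]
button [[0.4663, 0.0865]] ctr [0.4663 0.0865]
side: button [[0.4674, 0.0881]] ctr [0.4674 0.0881]
side sleeve edge [[0.5048, 0.0736], [0.4702, 0.0682]] ctr [0.4875 0.0709]
side screws [[0.4501, 0.1472], [0.5288, -0.0027], [0.46, -0.0076]] ctr [0.4796 0.0456]
side fixedV tips [[0.5087, 0.0095], [0.5103, -0.0068]] ctr [0.5095 0.0014]
square [[0.5284, 0.3952], [0.5268, 0.3706], [0.477, 0.3731], [0.4787, 0.3986]] ctr [0.5027 0.3844]
ends [[0.5784, 0.388], [0.5771, 0.3694], [0.4268, 0.3835], [0.4281, 0.4007]] ctr [0.5026 0.3854]
0.1509189486569416 -5.100975886112366
```

View pics/sp_s.png

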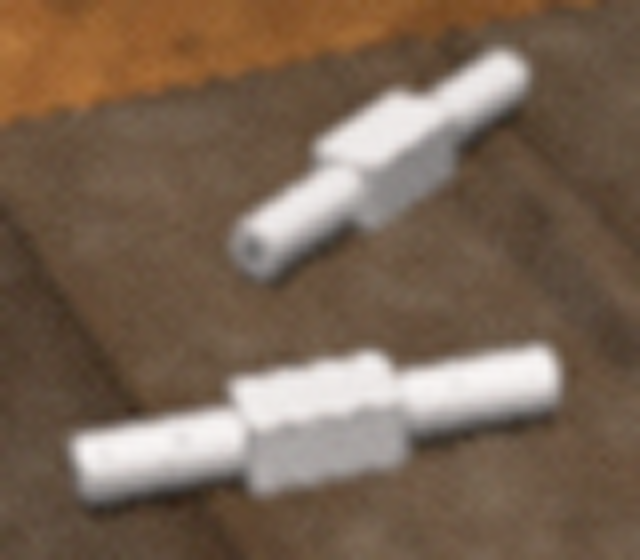

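```bash
cat > mv.py <<'E'
import numpy as np
from scipy.spatial.transform import Rotation as Ro
from rig import get_state
def Rs(s):
    q=s["ee_rot"];return Ro.from_quat([q[1],q[2],q[3],q[0]])
def plan(P,jaw_deg,flip=None):
    s=get_state();R0=Rs(s);best=None
    for f in((0,180) if flip is None else (flip,)):
        a=np.radians(jaw_deg+f);z=np.array([np.cos(a),np.sin(a),0]);y=np.array([0,0,-1.]);x=np.cross(y,z)
        R1=Ro.from_matrix(np.c_[x,y,z]);rv=(R0.inv()*R1).as_rotvec(degrees=True)
        if best is None or np.linalg.norm(rv)<np.linalg.norm(best[1]): best=(f,rv)
    d=R0.inv().apply(np.asarray(P)-s["position"])*100
    print("flip",best[0],"shift cm",d.round(2),"turn",(best[1]/8).round(2),"deg",best[1].round(1),"q6",s["qpos"][5].round(2))
Y=np.array([-np.sin(np.radians(3.9)),np.cos(np.radians(3.9)),0]);X=np.array([Y[1],-Y[0],0])
O=np.array([.4867,.0885,0])
E
python3 - <<'E'
from mv import *
s=get_state();print(Rs(s).as_matrix().round(3))
plan(O+[0,0,.15],3.9,0);plan(O+[0,0,.15],3.9,180)
E
```

```text
[[ 0.915 -0.001  0.403]
 [-0.403 -0.001  0.915]
 [-0.    -1.    -0.002]]
flip 0 shift cm [ 40.98   5.68 -29.73] turn [0.01 7.79 0.01] deg [ 0.1 62.3  0. ] q6 -0.12
flip 180 shift cm [ 40.98   5.68 -29.73] turn [ 1.000e-02 -1.471e+01 -1.000e-02] deg [ 0.000e+00 -1.177e+02 -1.000e-01] q6 -0.12
```

```bash
python3 -m jog '[0,41,3,-29.7,0,7.79,0, 0,41,3,-29.7,0,7.79,0, 0,41,3,-29.7,0,7.79,0, 0,41,3,-29.7,0,7.79,0, 0,41,3,-29.7,0,7.79,0, 0,41,3,-29.7,0,7.79,0, 0,41,3,-29.7,0,7.79,0, 0,41,3,-29.7,0,7.79,0, 0,41,5.7,-29.7,0,7.79,0, 0,41,5.7,-29.7,0,7.79,0, 0,41,5.7,-29.7,0,7.79,0]' 20
python3 - <<'E'
from mv import *
from h import *
from rig import get_image
s=get_state();print(s["position"],s["contact_force"],s["clock"])
plan(O+[0,0,.0393],3.9,0)
for n in("side","top"):
    d=get_image(n);np.savez(n+"1.npz",**d)
crop(load("side1.npz"),225,130,385,345,3,"pics/s1.png");crop(load("top1.npz"),270,130,470,290,4,"pics/t1.png")
E
```

```text
clock: 1.48
position: [0.487, 0.0898, 0.1506]
ee_rot: [0.517, -0.517, 0.483, -0.482]
contact_force: [0.5, -0.9, 0.4]
width: 0.0855
[0.48704062 0.08982049 0.15056325] [ 0.453588   -0.85646717  0.39581732] 1.475
flip 0 shift cm [ 0.13 11.13 -0.04] turn [ 0.    0.01 -0.  ] deg [ 0.  0. -0.] q6 -0.03
```

View pics/s1.png

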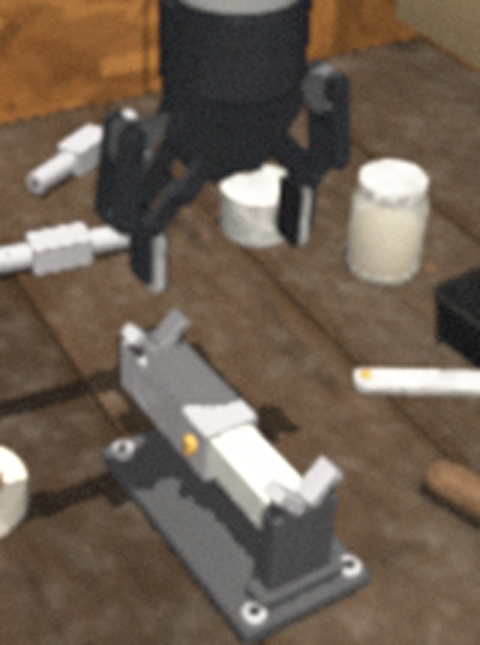

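View pics/t1.png

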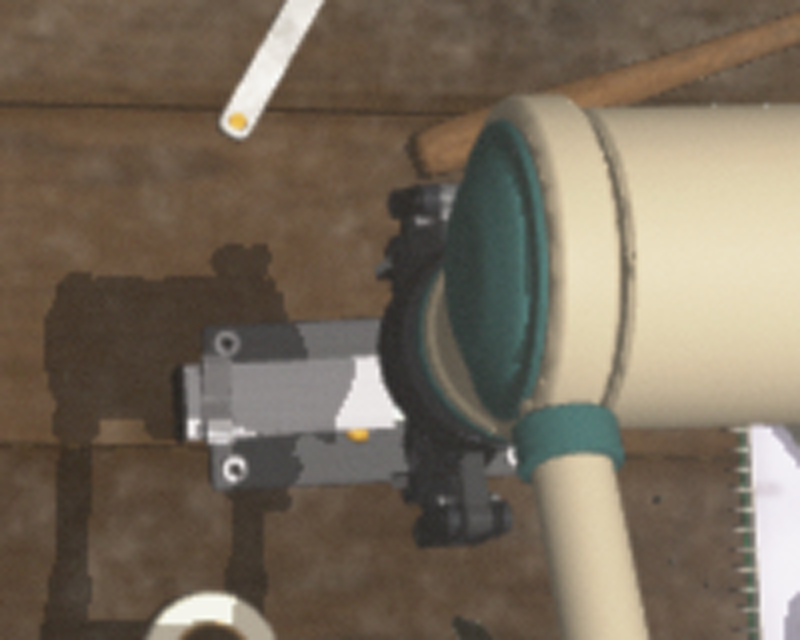

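```bash
python3 -m jog '[0,0,6,0,0,0,0, 0,0,11.1,0,0,0,0, 0,0,11.1,0,0,0,0, 0,0,11.1,0,0,0,0, 0,0,11.1,0,0,0,0]' 20
python3 - <<'E'
from mv import *
from h import *
from rig import get_image
s=get_state();print(s["position"],s["contact_force"],s["clock"])
plan(O+[0,0,.0393],3.9,0)
for n in("side",):
    d=get_image(n);np.savez(n+"2.npz",**d)
crop(load("side2.npz"),225,130,385,345,3,"pics/s2.png")
E
```

```text
clock: 2.2
position: [0.4895, 0.0896, 0.0416]
ee_rot: [0.518, -0.516, 0.481, -0.484]
contact_force: [0.8, -0.1, -0.4]
width: 0.0855
[0.48949112 0.08960693 0.04160958] [ 0.80691059 -0.06860957 -0.39048693] 2.2
flip 0 shift cm [ 0.09  0.23 -0.29] turn [-0.04  0.01  0.  ] deg [-0.3  0.   0. ] q6 -0.03
```

View pics/s2.png

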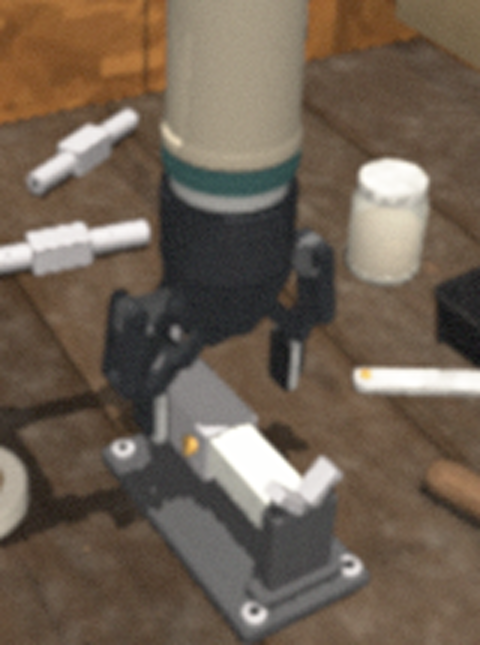

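```bash
python3 -m jog '[0,0,0,0,0,0,0, 0,0,0,0,0,0,0]' 20
python3 - <<'E'
from mv import *
plan(O+[0,0,.0393],3.9,0)
E
```

```text
clock: 2.5
position: [0.4877, 0.0892, 0.0398]
ee_rot: [0.517, -0.516, 0.482, -0.483]
contact_force: [-0.4, 0.1, -0.5]
width: 0.0856
flip 0 shift cm [ 0.06  0.05 -0.1 ] turn [-0.01  0.   -0.  ] deg [-0.1  0.  -0. ] q6 -0.03
```

```bash
python3 -m jog '[255,0,0,0,0,0,0, 255,0,0,0,0,0,0, 255,0,0,0,0,0,0, 255,0,0,0,0,0,0, 255,0,0,0,0,0,0, 255,0,0,0,0,0,0]' 30
python3 - <<'E'
from mv import *
from h import *
from rig import get_image
plan(O+[0,0,.0393],3.9,0)
for n in("side",):
    d=get_image(n);np.savez(n+"3.npz",**d)
crop(load("side3.npz"),245,180,365,320,4,"pics/s3.png")
E
```

```text
clock: 3.25
position: [0.4869, 0.0892, 0.0397]
ee_rot: [-0.517, 0.517, -0.483, 0.482]
contact_force: [-1.4, -0.5, 5.9]
width: 0.0354
flip 0 shift cm [ 0.07  0.04 -0.02] turn [0.01 0.   0.  ] deg [0. 0. 0.] q6 -0.03
```

View pics/s3.png

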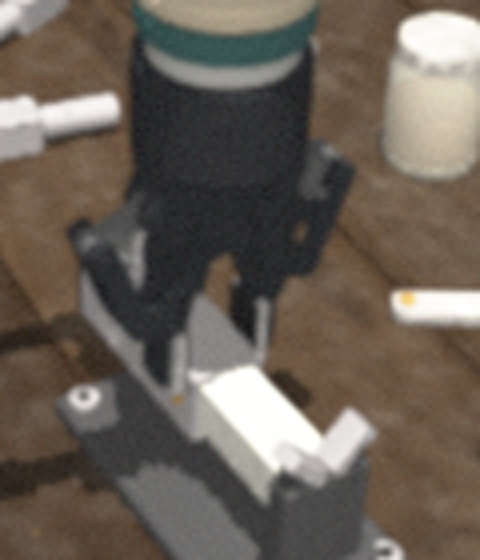

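```bash
python3 - <<'E'
from mv import *
from h import *
s=load("side3.npz")
for n,a in{"btn60":(-.018,0,.06),"btn54":(-.018,0,.054),"btn66":(-.018,0,.066),"b-y":(-.018,-.006,.06),"tip-y corner .040":(-.018,-.011,.040),".05":(-.018,-.011,.05),".06":(-.018,-.011,.06),"slv bot":(-.018,-.016,.042),"top":(-.018,-.016,.078)}.items():
    print(n,((proj(s,O+X*a[0]+Y*a[1]+[0,0,a[2]])-[245,180])*4).round(0))
E
```

```text
btn60 [175. 391.]
btn54 [174. 400.]
btn66 [175. 381.]
b-y [182. 399.]
tip-y corner .040 [186. 437.]
.05 [187. 421.]
.06 [187. 405.]
slv bot [192. 441.]
top [194. 382.]
```

```bash
python3 - <<'E'
from h import *
s=load("side3.npz")
crop(s,270,240,330,300,12,"pics/s3b.png")
E
```

```text
(no output)
```

View pics/s3b.png

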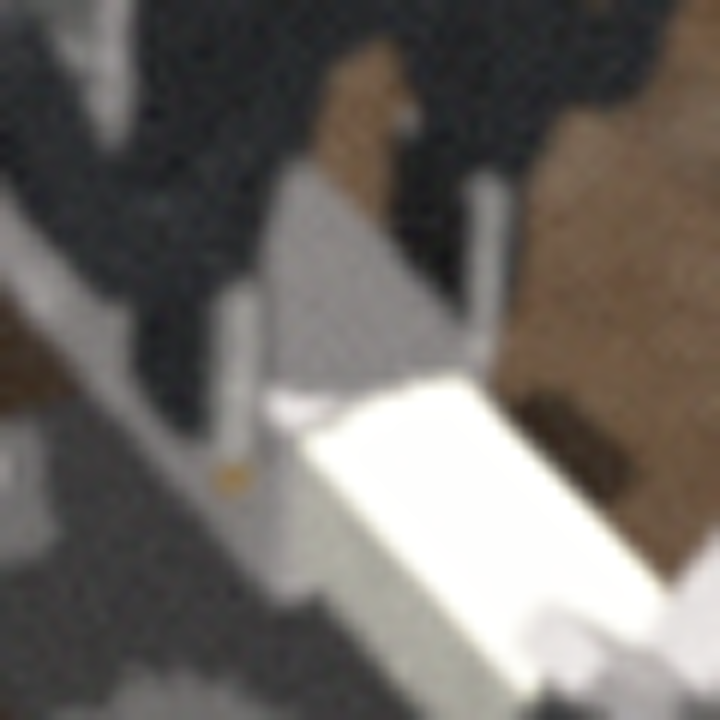

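The grip is on the faces (width 35.4 mm), but the pad covers only the upper part of the button, with brass still showing at crop pixel (233,478). I'll re-grip slightly lower and 2 mm further towards -y, for full cover.

```bash
python3 -m jog '[90,0,0,0,0,0,0, 90,0,0,0,0,0,0, 90,0.2,0.5,0,0,0,0, 90,0.2,0.5,0,0,0,0, 90,0.2,0.5,0,0,0,0, 255,0.2,0.5,0,0,0,0, 255,0.2,0.5,0,0,0,0, 255,0.2,0.5,0,0,0,0, 255,0.2,0.5,0,0,0,0, 255,0.2,0.5,0,0,0,0]' 30
python3 - <<'E'
from mv import *
from h import *
from rig import get_image
plan(O+[0,0,.0393],3.9,0)
for n in("side",):
    d=get_image(n);np.savez(n+"4.npz",**d)
crop(load("side4.npz"),270,240,330,300,12,"pics/s4.png")
E
```

```text
clock: 4.55
position: [0.487, 0.0872, 0.0344]
ee_rot: [-0.517, 0.517, -0.483, 0.482]
contact_force: [-2.2, 0.1, 5.3]
width: 0.035
flip 0 shift cm [-0.13 -0.49 -0.03] turn [ 0.  0. -0.] deg [ 0.  0. -0.] q6 -0.03
```

View pics/s4.png

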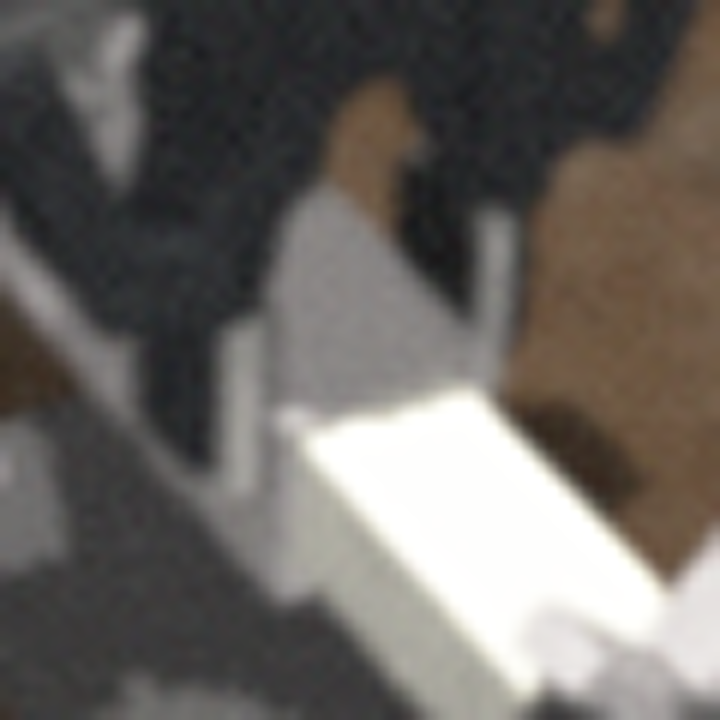

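Button fully covered. Pushing inward (tool +x) in small steps.

```bash
python3 -m jog '[255,0.1,0,0,0,0,0, 255,0.2,0,0,0,0,0, 255,0.2,0,0,0,0,0]' 30;  python3 -m jog '[255,0.1,0,0,0,0,0, 255,0.1,0,0,0,0,0]' 30
```

```text
clock: 4.97
position: [0.4871, 0.0867, 0.0344]
ee_rot: [0.517, -0.516, 0.484, -0.482]
contact_force: [-2.6, 5.7, 6.0]
width: 0.0352
clock: 5.22
position: [0.4872, 0.0859, 0.0344]
ee_rot: [0.517, -0.516, 0.484, -0.482]
contact_force: [-2.6, 4.7, 5.4]
width: 0.035
```

```bash
python3 -m jog '[255,0.1,0,0,0,0,0, 255,0.2,0,0,0,0,0, 255,0.2,0,0,0,0,0]' 30;  python3 -m jog '[255,0.1,0,0,0,0,0, 255,0.2,0,0,0,0,0, 255,0.2,0,0,0,0,0]' 30
```

```text
clock: 5.6
position: [0.4873, 0.0841, 0.0344]
ee_rot: [0.517, -0.516, 0.484, -0.482]
contact_force: [-1.9, 6.3, 6.3]
width: 0.0351
clock: 5.98
position: [0.4874, 0.0826, 0.0344]
ee_rot: [0.517, -0.516, 0.484, -0.482]
contact_force: [-2.4, 8.2, 5.8]
width: 0.0351
```

```bash
python3 -m jog '[255,0.1,0,0,0,0,0, 255,0.15,0,0,0,0,0, 255,0.15,0,0,0,0,0]' 30;  python3 -m jog '[255,0.1,0,0,0,0,0, 255,0.15,0,0,0,0,0, 255,0.15,0,0,0,0,0]' 30
```

```text
clock: 6.35
position: [0.4875, 0.0815, 0.0344]
ee_rot: [0.518, -0.515, 0.484, -0.482]
contact_force: [-3.6, 9.3, 5.1]
width: 0.035
clock: 6.72
position: [0.4876, 0.0802, 0.0344]
ee_rot: [0.518, -0.515, 0.484, -0.482]
contact_force: [-2.1, 10.1, 5.4]
width: 0.0351
```

```bash
python3 - <<'E'
from mv import *
from h import *
from rig import get_image
s=get_state();print(s["position"],s["contact_force"])
for n in("side","top"):
    d=get_image(n);np.savez(n+"5.npz",**d)
crop(load("side5.npz"),270,240,330,300,10,"pics/s5.png")
crop(load("top5.npz"),290,180,430,270,5,"pics/t5.png")
E
```

```text
[0.48759005 0.08021316 0.03440194] [-2.07182097 10.1364705   5.38010325]
```

View pics/s5.png

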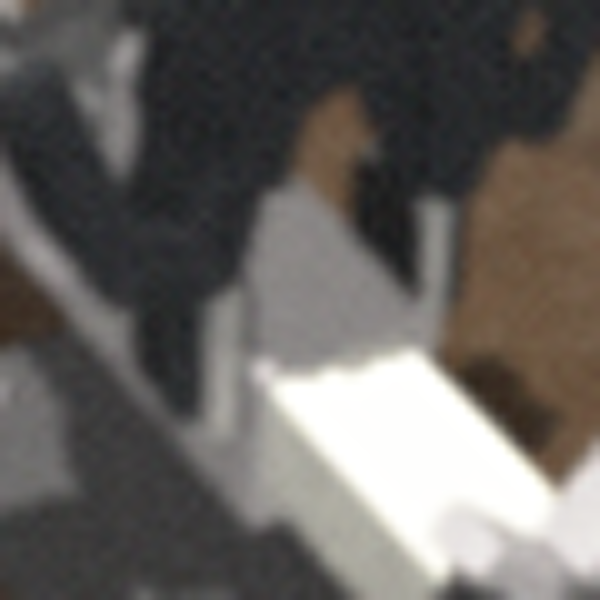

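View pics/t5.png

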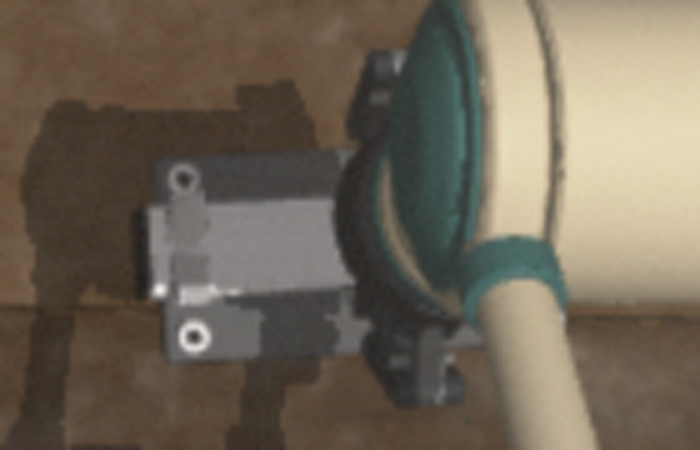

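Both views show the sleeve has moved about 7 mm with the gripper, so there is no slip and the button is riding its bevel. Continuing.

```bash
python3 -m jog '[255,0.1,0,0,0,0,0, 255,0.15,0,0,0,0,0, 255,0.15,0,0,0,0,0]' 30;  python3 -m jog '[255,0.1,0,0,0,0,0, 255,0.15,0,0,0,0,0, 255,0.15,0,0,0,0,0]' 30
```

```text
clock: 7.2
position: [0.4878, 0.0774, 0.0344]
ee_rot: [0.517, -0.516, 0.484, -0.482]
contact_force: [-3.1, 5.7, 4.7]
width: 0.0352
clock: 7.58
position: [0.4879, 0.0759, 0.0344]
ee_rot: [0.517, -0.516, 0.484, -0.482]
contact_force: [-2.7, 5.4, 5.5]
width: 0.0351
```

```bash
python3 -m jog '[255,0.1,0,0,0,0,0, 255,0.2,0,0,0,0,0, 255,0.2,0,0,0,0,0]' 30
```

```text
clock: 7.95
position: [0.488, 0.0739, 0.0344]
ee_rot: [0.517, -0.516, 0.484, -0.482]
contact_force: [-2.0, 5.0, 5.7]
width: 0.0352
```

Force has dropped from 10 N to about 5 N, so the button is under the wall after 13.3 mm. Running to about 34 mm, well short of 38.

```bash
python3 -m jog '[255,0.3,0,0,0,0,0, 255,0.6,0,0,0,0,0, 255,0.9,0,0,0,0,0, 255,1.2,0,0,0,0,0, 255,1.5,0,0,0,0,0, 255,1.8,0,0,0,0,0, 255,2,0,0,0,0,0,255,2,0,0,0,0,0, 255,2,0,0,0,0,0]' 30
python3 - <<'E'
from mv import *
from h import *
from rig import get_image
s=get_state();print(s["position"],s["contact_force"], (s["position"]-[.487,.0872,.0344])@Y)
for n in("side","top"):
    d=get_image(n);np.savez(n+"6.npz",**d)
crop(load("side6.npz"),260,220,350,320,6,"pics/s6.png")
crop(load("top6.npz"),290,180,430,270,5,"pics/t6.png")
E
```

```text
clock: 9.07
position: [0.4894, 0.0537, 0.0344]
ee_rot: [0.517, -0.516, 0.483, -0.482]
contact_force: [-3.1, 4.7, 5.5]
width: 0.0351
[0.48943697 0.05369914 0.03440219] [-3.07704372  4.66549607  5.5179563 ] -0.03358903756887924
```

View pics/s6.png

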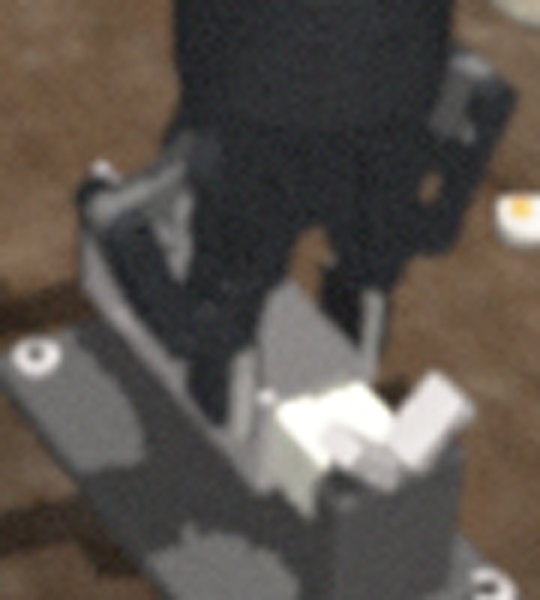

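View pics/t6.png

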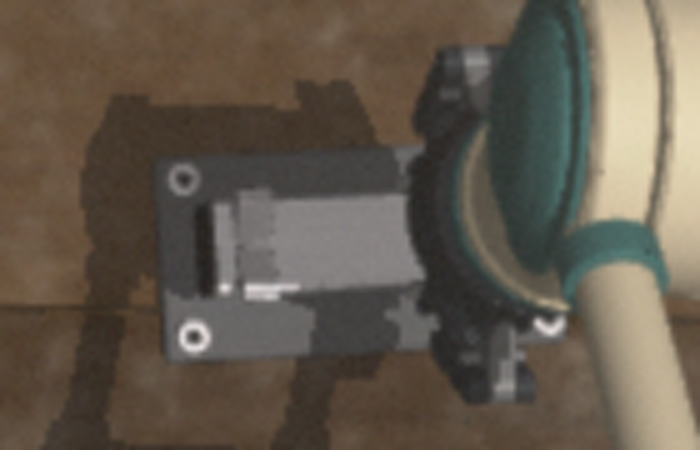

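Disp 33.6 mm, free at 4.7 N. The top view will show the brass at about crop pixel (348,292) when it pops out. Now 1 mm steps, checking force and brass pixels.

```bash
cat > chk.py <<'E'
from mv import *
from h import *
from rig import get_image
s=get_state();d=get_image("top");np.savez("topc.npz",**d)
c=d["color"][228:248,345:375].astype(int)
gold=((c[...,2]-c[...,0])>60).sum()
d2=get_image("side");p=proj(d2,O+X*-.022+[0,0,.06]).astype(int)
g=d2["color"][p[1]-6:p[1]+7,p[0]-6:p[0]+7].astype(int)
print("disp mm",(-1000*(s["position"]-[.487,.0872,.0344])@Y).round(2),"Fy",(s["contact_force"]@Y).round(2),"gold top",gold,"side",((g[...,2]-g[...,0])>60).sum(),"clk",s["clock"])
E
python3 chk.py
python3 -m jog '[255,0.1,0,0,0,0,0, 255,0.2,0,0,0,0,0, 255,0.2,0,0,0,0,0]' 30 >/dev/null; python3 chk.py
python3 - <<'E'
from h import *
t=load("top0.npz");c=t["color"][228:248,345:375].astype(int);print("ref gold at start",((c[...,2]-c[...,0])>60).sum())
E
```

```text
disp mm 33.58 Fy 4.6 gold top 0 side 0 clk 9.175
disp mm 35.4 Fy 5.04 gold top 0 side 0 clk 9.65
ref gold at start 13
```

```bash
python3 -m jog '[255,0.1,0,0,0,0,0, 255,0.1,0,0,0,0,0]' 30 >/dev/null; python3 chk.py
```

```text
disp mm 36.35 Fy 5.09 gold top 0 side 0 clk 10.0
```

```bash
python3 -m jog '[255,0.1,0,0,0,0,0, 255,0.1,0,0,0,0,0]' 30 >/dev/null; python3 chk.py
```

```text
disp mm 37.35 Fy 5.51 gold top 0 side 0 clk 10.35
```

```bash
python3 -m jog '[255,0.1,0,0,0,0,0, 255,0.1,0,0,0,0,0]' 30 >/dev/null; python3 chk.py
```

```text
disp mm 38.33 Fy 5.01 gold top 0 side 0 clk 10.7
```

```bash
python3 -m jog '[255,0.1,0,0,0,0,0, 255,0.1,0,0,0,0,0]' 30 >/dev/null; python3 chk.py
```

```text
disp mm 39.35 Fy 5.69 gold top 0 side 0 clk 11.05
```

```bash
python3 -m jog '[255,0.1,0,0,0,0,0, 255,0.1,0,0,0,0,0]' 30 >/dev/null; python3 chk.py
```

```text
disp mm 40.37 Fy 5.31 gold top 0 side 0 clk 11.4
```

```bash
python3 -m jog '[255,0.1,0,0,0,0,0, 255,0.1,0,0,0,0,0]' 30 >/dev/null; python3 chk.py
```

```text
disp mm 41.36 Fy 5.49 gold top 0 side 0 clk 11.75
```

```bash
python3 -m jog '[255,0.1,0,0,0,0,0, 255,0.1,0,0,0,0,0]' 30 >/dev/null; python3 chk.py
```

```text
disp mm 42.39 Fy 5.54 gold top 0 side 0 clk 12.1
```

```bash
python3 -m jog '[255,0.1,0,0,0,0,0, 255,0.1,0,0,0,0,0]' 30 >/dev/null; python3 chk.py
```

```text
disp mm 43.37 Fy 5.47 gold top 0 side 0 clk 12.45
```

```bash
python3 -m jog '[255,0.1,0,0,0,0,0, 255,0.1,0,0,0,0,0]' 30 >/dev/null; python3 chk.py
```

```text
disp mm 44.45 Fy 4.25 gold top 0 side 0 clk 12.8
```

```bash
python3 -m jog '[255,0.05,0,0,0,0,0, 255,0.05,0,0,0,0,0]' 30 >/dev/null; python3 chk.py; python3 -c "
from h import *
crop(load('topc.npz'),320,210,400,260,8,'pics/tc1.png')"
```

```text
disp mm 44.89 Fy 5.73 gold top 0 side 0 clk 13.15
```

View pics/tc1.png

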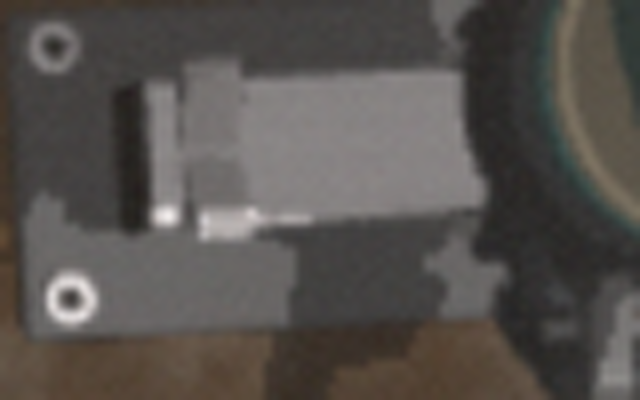

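No button visible yet (bare edge at crop pixel ~(320,228)). It would be in shadow there, so I'm lowering the colour threshold.

```bash
sed -i 's/c\[...,0\])>60/c[...,0])>28/; s/g\[...,0\])>60/g[...,0])>28/' chk.py; python3 -m jog '[255,0.05,0,0,0,0,0, 255,0.05,0,0,0,0,0]' 30 >/dev/null; python3 chk.py
```

```text
disp mm 45.47 Fy 4.79 gold top 0 side 0 clk 13.5
```

```bash
python3 -m jog '[255,0.1,0,0,0,0,0, 255,0.1,0,0,0,0,0]' 30 >/dev/null; python3 chk.py
```

```text
disp mm 47.18 Fy 1.76 gold top 21 side 13 clk 13.85
```

Brass appeared in both views and the force fell to 1.8 N. I've stopped pushing and am looking at it.

```bash
python3 -c "
from h import *
from rig import get_state
print(get_state()['contact_force'],get_state()['position'])
crop(load('topc.npz'),320,210,400,260,8,'pics/tc2.png')"
```

```text
[-3.38850045  2.54701253  4.85319211] [0.49044079 0.04012929 0.03440291]
```

View pics/tc2.png

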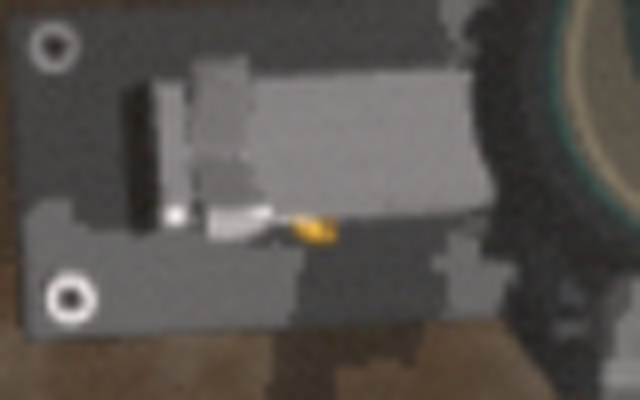

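Button out at (315,230), about the size it was at the start. Releasing and lifting.

```bash
python3 -m jog '[100,0,0,0,0,0,0, 60,0,0,0,0,0,0, 0,0,0,0,0,0,0, 0,0,-5,0,0,0,0, 0,0,-11,0,0,0,0, 0,0,-16,0,0,0,0, 0,10,-16,0,0,0,0, 0,10,-16,0,0,0,0, 0,10,-16,0,0,0,0]' 30
python3 - <<'E'
from mv import *
from h import *
from rig import get_image
s=get_state();print(s["position"],s["contact_force"],s["clock"])
for n in("side","top"):
    d=get_image(n);np.savez(n+"7.npz",**d)
crop(load("side7.npz"),225,200,385,345,4,"pics/s7.png")
crop(load("top7.npz"),290,180,430,270,5,"pics/t7.png")
E
```

```text
clock: 15.08
position: [0.4979, -0.0627, 0.1942]
ee_rot: [-0.516, 0.516, -0.483, 0.484]
contact_force: [-0.5, 0.6, -0.0]
width: 0.0858
[ 0.49791984 -0.06272757  0.19418693] [-0.52892514  0.5674007  -0.04269842] 15.075
```

View pics/s7.png

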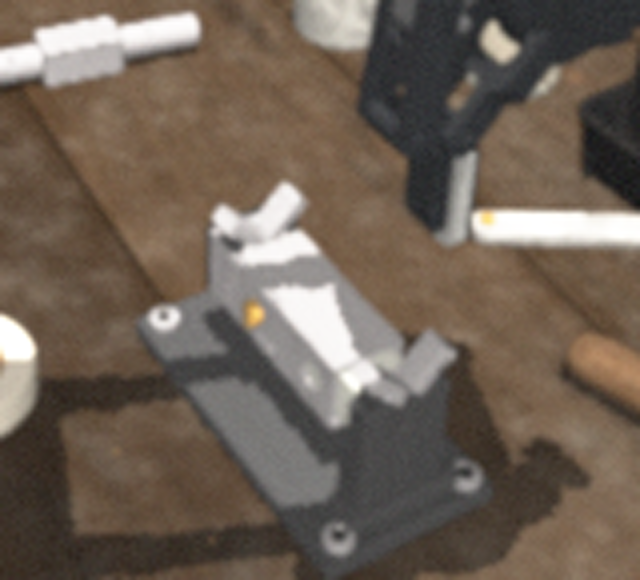

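View pics/t7.png

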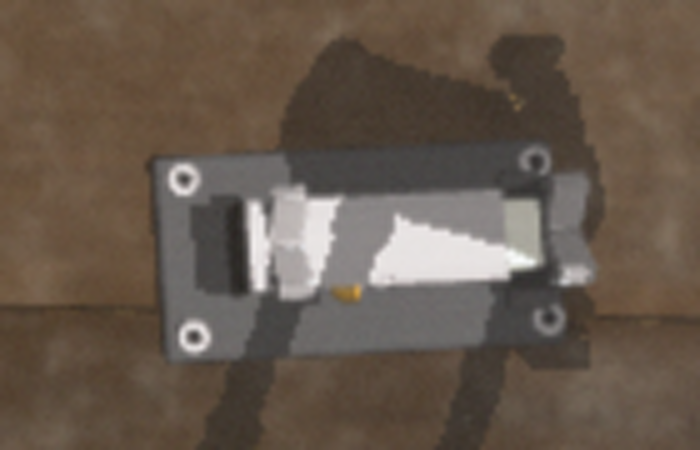

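```bash
python3 - <<'E'
from mv import *
from h import *
s=load("side7.npz");t=load("top7.npz")
P=np.array([0.49792,-0.06273,0.19419])
for sx in(-1,1):
  for dz in(0,.013,.025):
    print(sx,dz,[((proj(s,P+X*.0425*sx+Y*w+[0,0,dz])-[225,200])*4).round(0).tolist() for w in(-.011,.011)])
R=lambda p,z:ray(t,p[0]/5+290-.4,p[1]/5+180-.4,z)
A=np.mean([R(p,.099) for p in[(272,187),(305,185),(280,299),(318,295)]],0)
B=np.mean([R(p,.099) for p in[(550,175),(585,172),(562,285),(595,280)]],0)
print(A,B,np.linalg.norm(A-B),(A+B)/2, "pred fixed",O-.086*Y)
p1=R((510,270),.078);p0=R((500,190),.078);print("sleeve edge disp",(O-.016*Y-(p0+p1)/2)@Y)
print("slid disp",(O+.074*Y-A)@Y)
E
```

```text
-1 0 [[460.0, 331.0], [420.0, 292.0]]
-1 0.013 [[464.0, 302.0], [424.0, 263.0]]
-1 0.025 [[467.0, 275.0], [427.0, 236.0]]
1 0 [[650.0, 247.0], [608.0, 213.0]]
1 0.013 [[656.0, 219.0], [614.0, 185.0]]
1 0.025 [[662.0, 192.0], [619.0, 158.0]]
[0.48486579 0.11569882 0.099     ] [0.49228632 0.00490212 0.099     ] 0.11104491348222349 [0.48857606 0.06030047 0.099     ] pred fixed [0.49254931 0.00269915 0.        ]
sleeve edge disp 0.04650541087301343
slid disp 0.046739414655379105
```

```bash
python3 - <<'E'
from mv import *
from h import *
for f,P,jw in(("side0.npz",[.23143,.52572,.20633],66.2),("side1.npz",[.487,.0898,.1506],3.9),("side2.npz",[.4895,.0896,.0416],3.9)):
  s=load(f);P=np.array(P);j=np.array([np.cos(np.radians(jw)),np.sin(np.radians(jw)),0]);k=np.array([-j[1],j[0],0])
  for sx in(-1,1):
    print(f,sx,[proj(s,P+j*.0425*sx+k*w+[0,0,.013]).round(1).tolist() for w in(-.011,.011)])
crop(load("side0.npz"),50,60,130,150,7,"pics/g0.png")
crop(load("side1.npz"),255,150,345,235,7,"pics/g1.png")
E
```

```text
side0.npz -1 [[100.9, 139.8], [90.2, 139.8]]
side0.npz 1 [[113.0, 124.7], [103.2, 124.7]]
side1.npz -1 [[280.8, 239.6], [274.1, 232.6]]
side1.npz 1 [[322.9, 224.8], [315.7, 218.5]]
side2.npz -1 [[281.2, 287.4], [275.1, 280.0]]
side2.npz 1 [[320.0, 271.4], [313.4, 264.7]]
```

View pics/g1.png

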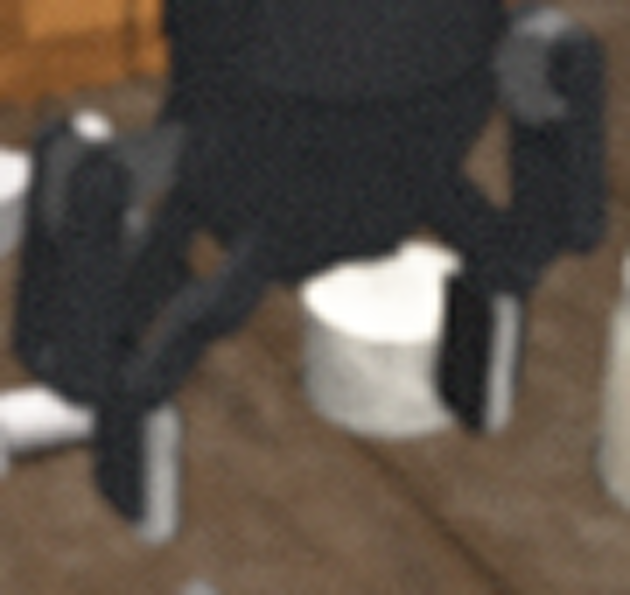

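View pics/g0.png

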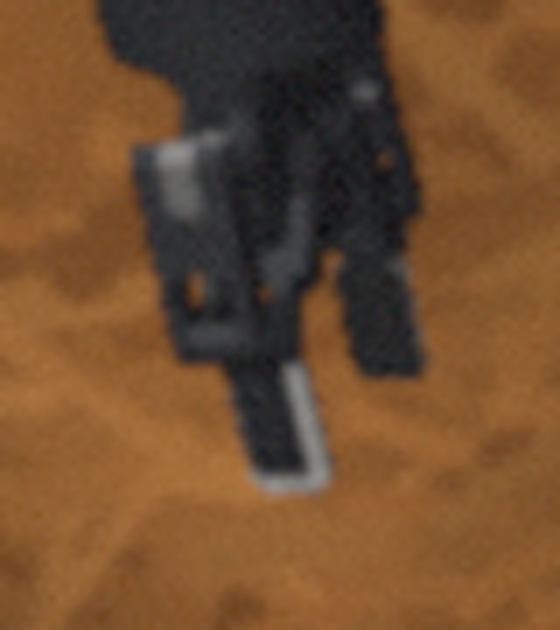

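The calibration matches the cradle, but the finger tips look 15-25 mm higher than the stated TCP in the side views. I'll judge the spindle grasp height by image and force. Moving above the spindle.

```bash
python3 - <<'E'
from mv import *
plan([.5027,.385,.10],84.9,0)
E
```

```text
flip 0 shift cm [-44.39   9.43   3.52] turn [-0.000e+00 -1.013e+01 -1.000e-02] deg [ -0.  -81.1  -0.1] q6 -0.33
```

```bash
python3 -m jog '[0,-44.4,0,3.5,0,-10.13,0, 0,-44.4,0,3.5,0,-10.13,0, 0,-44.4,0,3.5,0,-10.13,0, 0,-44.4,0,3.5,0,-10.13,0, 0,-44.4,0,3.5,0,-10.13,0, 0,-44.4,0,3.5,0,-10.13,0, 0,-44.4,0,3.5,0,-10.13,0, 0,-44.4,0,3.5,0,-10.13,0, 0,-44.4,9.4,3.5,0,-10.13,0, 0,-44.4,9.4,3.5,0,-10.13,0, 0,-44.4,9.4,3.5,0,-10.13,0, 0,-44.4,9.4,3.5,0,-10.13,0]' 30
python3 - <<'E'
from mv import *
plan([.5027,.385,.03],84.9,0)
E
```

```text
clock: 16.68
position: [0.5025, 0.3861, 0.1016]
ee_rot: [0.707, -0.706, 0.03, -0.031]
contact_force: [0.2, -0.1, -0.2]
width: 0.0854
flip 0 shift cm [ 0.01  7.16 -0.12] turn [-0.01  0.01  0.01] deg [-0.1  0.1  0.1] q6 -0.94
```

```bash
python3 -m jog '[0,0,4,-0.05,0,0,0, 0,0,7,-0.05,0,0,0, 0,0,7,-0.05,0,0,0, 0,0,7,-0.05,0,0,0, 0,0,7,-0.05,0,0,0]' 30
python3 - <<'E'
from mv import *
from h import *
from rig import get_image
plan([.5027,.385,.03],84.9,0)
P=get_state()["position"];print(P,get_state()["contact_force"])
for n in("side","top"):
    d=get_image(n);np.savez(n+"8.npz",**d)
s=load("side8.npz")
crop(s,195,140,295,240,7,"pics/s8.png")
a=np.radians(84.9);j=np.array([np.cos(a),np.sin(a),0]);k=np.array([j[1],-j[0],0])
for sx in(-1,1):
  for dz in(0,.013,.03):
    print(sx,dz,[((proj(s,P+j*.0425*sx+k*w+[0,0,dz])-[195,140])*7).round(0).tolist() for w in(-.011,.011)])
E
```

```text
clock: 17.3
position: [0.5036, 0.3854, 0.0325]
ee_rot: [0.707, -0.706, 0.03, -0.032]
contact_force: [-0.3, 0.4, -0.1]
width: 0.0856
flip 0 shift cm [-0.08  0.25 -0.05] turn [-0.02  0.01  0.02] deg [-0.1  0.1  0.2] q6 -0.94
[0.50356854 0.38537432 0.03250099] [-0.28127424  0.41027388 -0.12796372]
-1 0 [[354.0, 531.0], [416.0, 518.0]]
-1 0.013 [[353.0, 499.0], [415.0, 486.0]]
-1 0.03 [[351.0, 456.0], [414.0, 444.0]]
1 0 [[284.0, 406.0], [342.0, 395.0]]
1 0.013 [[282.0, 376.0], [341.0, 365.0]]
1 0.03 [[280.0, 335.0], [339.0, 324.0]]
```

View pics/s8.png

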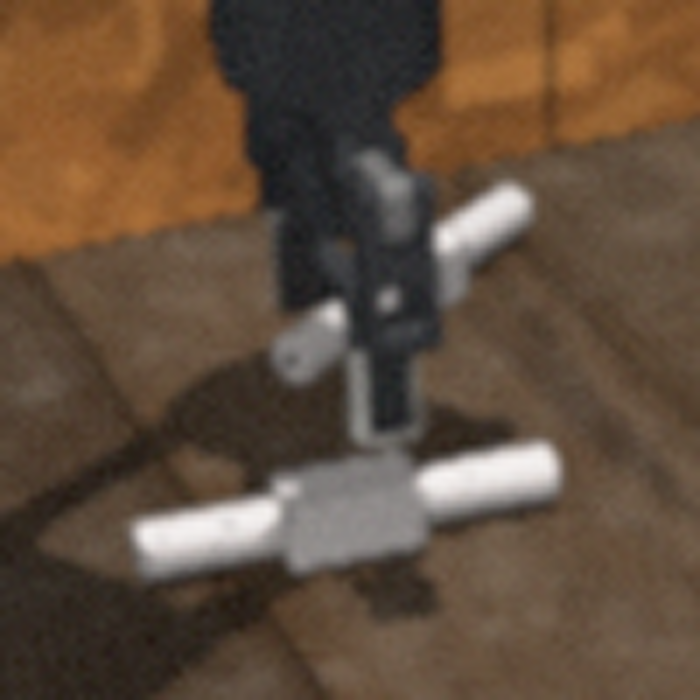

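Near finger's tip is at crop pixel (385,440), about 33 mm above the stated TCP when open, against the 13 mm stated. Descending stepwise with a force check.

```bash
python3 -m jog '[0,0,1.2,0,0,0,0, 0,0,2.4,0,0,0,0, 0,0,2.4,0,0,0,0, 0,0,2.4,0,0,0,0]' 30; python3 -m jog '[0,0,0.5,0,0,0,0, 0,0,0.5,0,0,0,0, 0,0,0.5,0,0,0,0]'
```

```text
clock: 17.9
position: [0.502, 0.3844, 0.0058]
ee_rot: [-0.706, 0.707, -0.031, 0.031]
contact_force: [0.4, -0.1, -0.3]
width: 0.0855
clock: 18.27
position: [0.5022, 0.3845, 0.0013]
ee_rot: [0.706, -0.706, 0.031, -0.031]
contact_force: [-0.6, 0.5, -0.2]
width: 0.0858
```

```bash
python3 -m jog '[0,0,0.5,0,0,0,0, 0,0,0.5,0,0,0,0, 0,0,0.5,0,0,0,0]';python3 -m jog '[0,0,0.5,0,0,0,0, 0,0,0.5,0,0,0,0, 0,0,0.5,0,0,0,0]'
python3 - <<'E'
from mv import *
from h import *
from rig import get_image
plan([.5027,.385,-.015],84.9,0)
P=get_state()["position"]
for n in("side",):
    d=get_image(n);np.savez(n+"9.npz",**d)
s=load("side9.npz")
crop(s,195,140,295,240,7,"pics/s9.png")
a=np.radians(84.9);j=np.array([np.cos(a),np.sin(a),0]);k=np.array([j[1],-j[0],0])
for sx in(-1,1):
  for dz in(.013,.03):
    print(sx,dz,[((proj(s,P+j*.0425*sx+k*w+[0,0,dz])-[195,140])*7).round(0).tolist() for w in(-.011,.011)])
E
```

```text
clock: 18.65
position: [0.5021, 0.3844, -0.0039]
ee_rot: [-0.706, 0.706, -0.031, 0.031]
contact_force: [-0.1, -0.5, -0.5]
width: 0.0851
clock: 19.02
position: [0.502, 0.3844, -0.0089]
ee_rot: [-0.706, 0.706, -0.031, 0.031]
contact_force: [-0.4, -1.0, -0.1]
width: 0.0855
flip 0 shift cm [0.06 0.61 0.07] turn [ 0.    0.01 -0.  ] deg [ 0.   0.1 -0. ] q6 -0.94
-1 0.013 [[354.0, 602.0], [415.0, 589.0]]
-1 0.03 [[352.0, 561.0], [414.0, 548.0]]
1 0.013 [[285.0, 475.0], [342.0, 463.0]]
1 0.03 [[282.0, 435.0], [340.0, 424.0]]
```

View pics/s9.png

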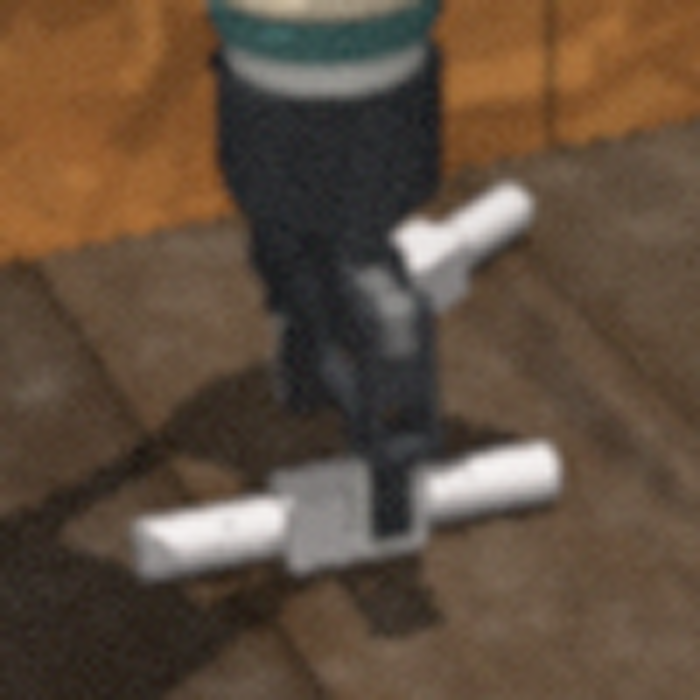

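No contact at a nominal z of -9 mm; the tip is really about 25 mm up (crop pixel (390,540)). Down 7 mm more, then grip.

```bash
python3 -m jog '[0,0.05,0.7,0.05,0,0,0, 0,0.05,0.7,0.05,0,0,0, 0,0.05,0.7,0.05,0,0,0]';python3 -m jog '[255,0,0,0,0,0,0, 255,0,0,0,0,0,0, 255,0,0,0,0,0,0, 255,0,0,0,0,0,0,255,0,0,0,0,0,0, 255,0,0,0,0,0,0, 255,0,0,0,0,0,0]' 45
python3 - <<'E'
from mv import *
from h import *
from rig import get_image
d=get_image("side");np.savez("side10.npz",**d)
crop(d,195,140,295,240,7,"pics/s10.png")
E
```

```text
clock: 19.45
position: [0.5026, 0.3849, -0.016]
ee_rot: [-0.706, 0.706, -0.031, 0.031]
contact_force: [-0.5, -0.3, 0.0]
width: 0.0854
clock: 20.32
position: [0.5028, 0.3848, -0.0155]
ee_rot: [-0.706, 0.706, -0.031, 0.031]
contact_force: [-0.3, -1.2, 4.3]
width: 0.0248
```

View pics/s10.png

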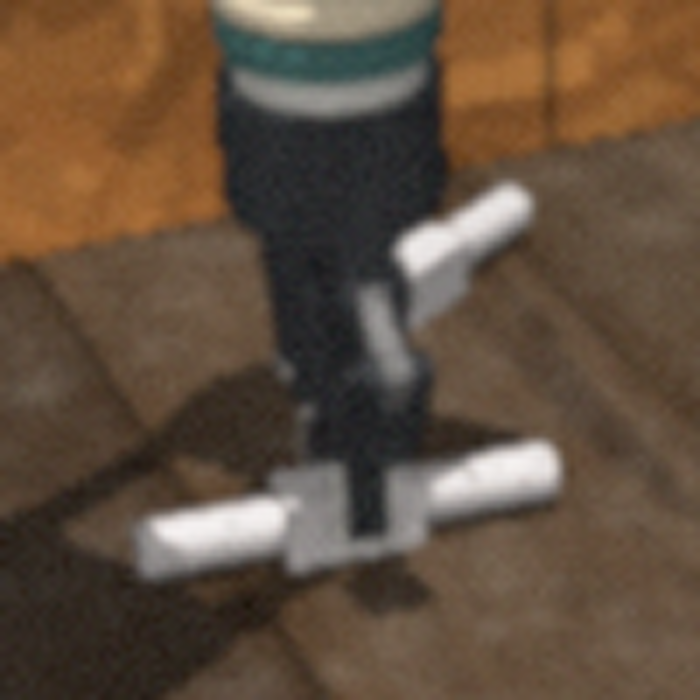

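Gripped: width 24.8 mm, tip at (368,537), below the spindle's axis. Lifting, then carrying to above the rests.

```bash
python3 -m jog '[255,0,-3,0,0,0,0, 255,0,-8,0,0,0,0, 255,0,-14,0,0,0,0, 255,0,-18,0,0,0,0, 255,0,-18,0,0,0,0, 255,0,-18,0,0,0,0]' 45
python3 - <<'E'
from mv import *
s=get_state();print(s["width"],s["contact_force"],s["moment"])
plan([.4887,.0595,.13],3.9,0)
E
```

```text
clock: 21.12
position: [0.5009, 0.3841, 0.1614]
ee_rot: [-0.706, 0.707, -0.033, 0.03]
contact_force: [-0.2, -0.5, -5.5]
width: 0.0251
0.025057750576159138 [-0.24473348 -0.47593421 -5.45997301] [-0.03347937  0.01827307  0.00439398]
flip 0 shift cm [  1.65   3.22 -32.43] turn [ 4.000e-02  1.013e+01 -1.000e-02] deg [ 0.3 81.1 -0.1] q6 -0.94
```

```bash
python3 -m jog '[255,1.6,0,-32.5,0,10.13,0, 255,1.6,0,-32.5,0,10.13,0, 255,1.6,0,-32.5,0,10.13,0, 255,1.6,0,-32.5,0,10.13,0, 255,1.6,0,-32.5,0,10.13,0, 255,1.6,0,-32.5,0,10.13,0, 255,1.6,0,-32.5,0,10.13,0, 255,1.6,0,-32.5,0,10.13,0, 255,1.6,0,-32.5,0,10.13,0, 255,1.6,3.4,-32.5,0,10.13,0, 255,1.6,3.4,-32.5,0,10.13,0, 255,1.6,3.4,-32.5,0,10.13,0]' 45
python3 -m jog '[255,0,0,0,0,0,0, 255,0,0,0,0,0,0]'
python3 - <<'E'
from mv import *
from h import *
from rig import get_image
s=get_state();print(s["width"],s["contact_force"],s["moment"])
plan([.4887,.0595,.09],3.9,0)
for n in("side","top"):
    d=get_image(n);np.savez(n+"11.npz",**d)
crop(load("side11.npz"),225,180,385,340,4,"pics/s11.png")
crop(load("top11.npz"),290,170,430,270,5,"pics/t11.png")
E
```

```text
clock: 22.62
position: [0.49, 0.0599, 0.1301]
ee_rot: [-0.517, 0.517, -0.483, 0.482]
contact_force: [0.5, -0.8, -5.6]
width: 0.0248
clock: 22.88
position: [0.4906, 0.0598, 0.131]
ee_rot: [0.517, -0.516, 0.482, -0.483]
contact_force: [-0.3, 0.4, -4.5]
width: 0.0253
0.02532101415606818 [-0.28183788  0.41558148 -4.52491527] [ 0.04029109 -0.01761688 -0.04238039]
flip 0 shift cm [ 0.01  4.1  -0.2 ] turn [-0.01  0.    0.  ] deg [-0.1  0.   0. ] q6 -0.09
```

View pics/s11.png

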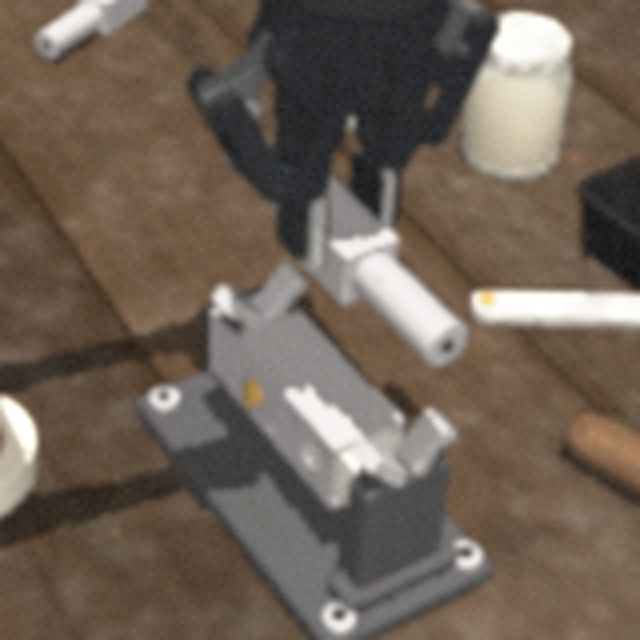

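View pics/t11.png

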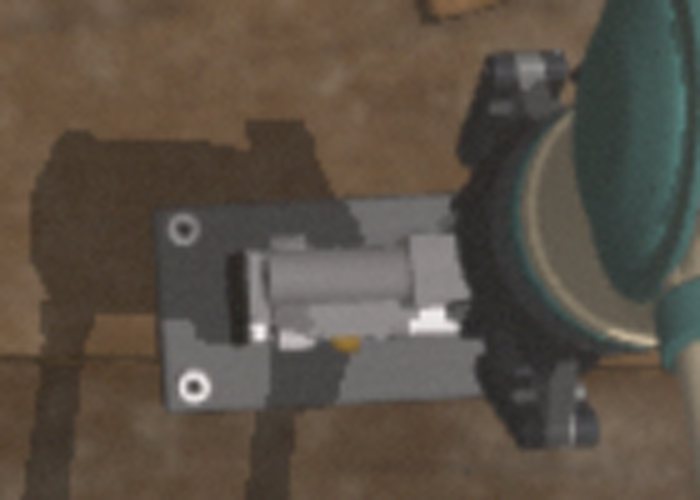

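```bash
python3 - <<'E'
from mv import *
from h import *
t=load("top11.npz");s=load("side11.npz")
z=.131+.0285
e=ray(t,269/5+290-.4,275/5+170-.4,z);q=ray(t,410/5+290-.4,271/5+170-.4,z+.013)
f=ray(s,448/4+225-.4,346/4+180-.4,z)
print("+y end",e,"square edge",q,"-y end",f,"len",np.linalg.norm(e-f),"mid",(e+f)/2,"yaw",np.degrees(np.arctan2(*(e-f)[[1,0]])))
print("local", [((p-O)@X,(p-O)@Y) for p in(e,q,f)])
E
```

```text
+y end [0.48641086 0.13528022 0.1595    ] square edge [0.48781226 0.08629663 0.1725    ] -y end [ 0.49511178 -0.01512094  0.1595    ] len 0.15065263795326242 mid [0.49076132 0.06007964 0.1595    ] yaw 93.31095392610023
local [(np.float64(0.002893297579442808), np.float64(0.04669155972250618)), (np.float64(0.000959819957385959), np.float64(-0.0022739195320414024)), (np.float64(0.001344496211821891), np.float64(-0.1039531167071653))]
```

Spindle measured as carried: length 150.6 mm, height consistent, centre 2 mm too far in +x. Correcting that and lowering.

```bash
python3 -m jog '[255,0,2,-0.2,0,0,0, 255,0,4,-0.2,0,0,0, 255,0,5.2,-0.2,0,0,0, 255,0,5.2,-0.2,0,0,0, 255,0,5.2,-0.2,0,0,0]' 45; python3 -m jog '[255,0,0.3,0,0,0,0, 255,0,0.5,0,0,0,0, 255,0,0.5,0,0,0,0]'
python3 - <<'E'
from mv import *
from h import *
from rig import get_image
s=get_state();print(s["width"],s["contact_force"],s["moment"])
plan([.4887,.0595,.0675],3.9,0)
for n in("side","top"):
    d=get_image(n);np.savez(n+"12.npz",**d)
crop(load("side12.npz"),255,200,365,320,5,"pics/s12.png")
E
```

```text
clock: 23.6
position: [0.4888, 0.0596, 0.0788]
ee_rot: [0.517, -0.516, 0.482, -0.483]
contact_force: [0.4, -0.2, -4.5]
width: 0.0245
clock: 23.98
position: [0.4879, 0.0596, 0.0732]
ee_rot: [-0.517, 0.517, -0.483, 0.483]
contact_force: [0.2, 0.3, -4.1]
width: 0.025
0.024968848207064794 [ 0.15699964  0.25933426 -4.0931372 ] [-0.01195085  0.0106837   0.00645396]
flip 0 shift cm [0.02 0.57 0.08] turn [ 0.  0. -0.] deg [ 0.  0. -0.] q6 -0.09
```

View pics/s12.png

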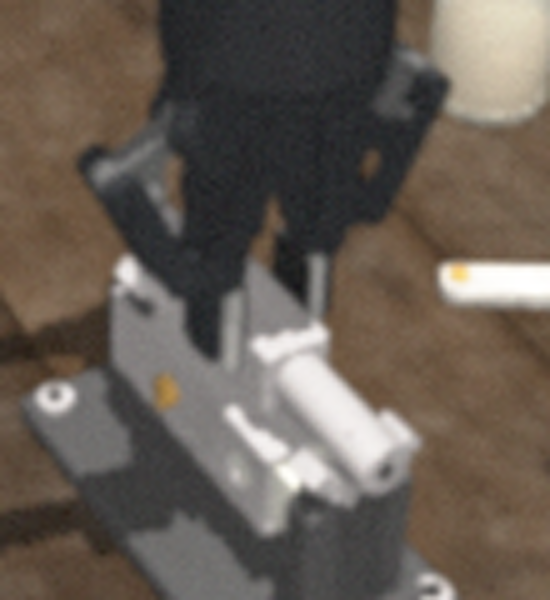

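Lined up over the fixed V, end face at crop pixel (385,468). Easing down 2 mm at a time until the weight comes off.

```bash
python3 -m jog '[255,0,0.2,0.05,0,0,0, 255,0,0.2,0.05,0,0,0, 255,0,0.2,0.05,0,0,0]' 45;  python3 -m jog '[255,0,0.2,0,0,0,0, 255,0,0.2,0,0,0,0]'; python3 -m jog '[255,0,0.15,0,0,0,0, 255,0,0.15,0,0,0,0]'
```

```text
clock: 24.45
position: [0.4885, 0.0596, 0.0711]
ee_rot: [-0.517, 0.517, -0.483, 0.483]
contact_force: [-0.0, 0.2, -4.7]
width: 0.0251
clock: 24.7
position: [0.4883, 0.0596, 0.069]
ee_rot: [-0.517, 0.517, -0.483, 0.483]
contact_force: [-0.7, -0.7, -5.3]
width: 0.0249
clock: 24.95
position: [0.4889, 0.0596, 0.0678]
ee_rot: [0.517, -0.517, 0.482, -0.483]
contact_force: [0.5, 0.4, -4.3]
width: 0.0249
```

```bash
python3 -m jog '[255,0,0.1,0,0,0,0, 255,0,0.1,0,0,0,0]';  python3 -m jog '[255,0,0.1,0,0,0,0, 255,0,0.1,0,0,0,0]'
```

```text
clock: 25.2
position: [0.4891, 0.0596, 0.0674]
ee_rot: [0.517, -0.517, 0.482, -0.483]
contact_force: [-0.1, 0.1, 2.8]
width: 0.025
clock: 25.45
position: [0.4891, 0.0596, 0.0673]
ee_rot: [0.517, -0.516, 0.482, -0.483]
contact_force: [-1.7, -0.5, 11.0]
width: 0.0247
```

Seated at z=0.0674 (predicted 0.0675). Relaxing the downforce and looking before letting go.

```bash
python3 -m jog '[255,0,-0.1,0,0,0,0, 255,0,-0.1,0,0,0,0]'
python3 - <<'E'
from mv import *
from h import *
from rig import get_image
for n in("side","top"):
    d=get_image(n);np.savez(n+"13.npz",**d)
crop(load("side13.npz"),255,200,365,320,5,"pics/s13.png")
crop(load("top13.npz"),290,170,430,270,5,"pics/t13.png")
E
```

```text
clock: 25.7
position: [0.4891, 0.0596, 0.0674]
ee_rot: [0.517, -0.516, 0.482, -0.483]
contact_force: [-0.7, 0.2, 6.7]
width: 0.0248
```

View pics/s13.png

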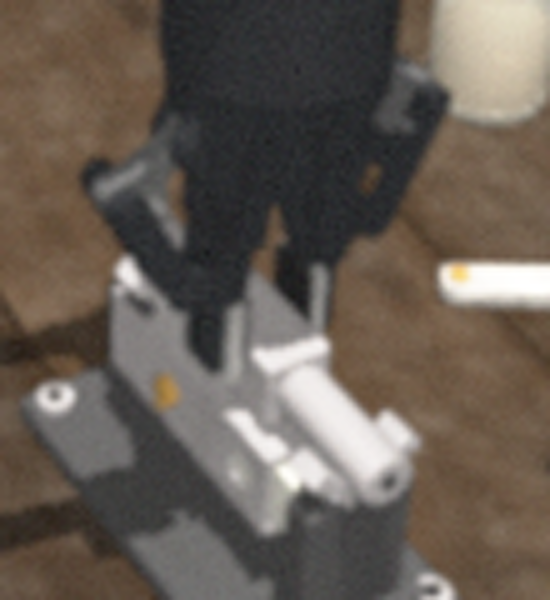

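View pics/t13.png

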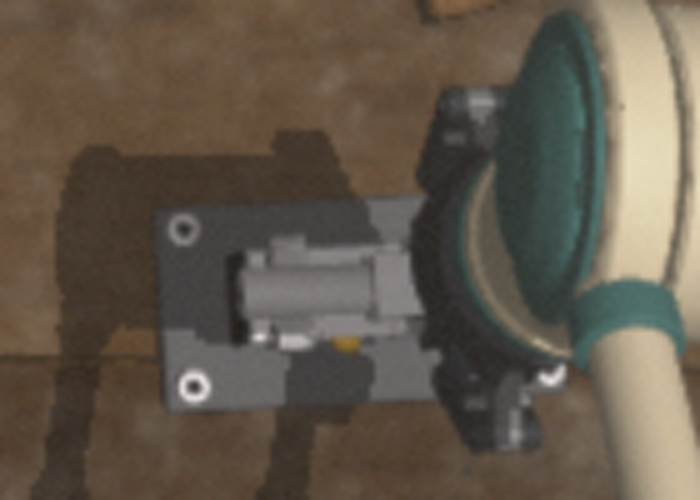

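Both ends are in their Vs and the button is still out at (165,390). Letting go and withdrawing.

```bash
python3 -m jog '[255,0,-0.1,0,0,0,0, 150,0,-0.1,0,0,0,0, 60,0,-0.1,0,0,0,0, 0,0,-0.1,0,0,0,0, 0,0,-0.1,0,0,0,0, 0,0,-5,0,0,0,0, 0,0,-10,0,0,0,0, 0,0,-14,0,0,0,0, 0,10,-14,0,0,0,0, 0,16,-14,0,0,0,0, 0,16,-14,0,0,0,0, 0,16,-14,0,0,0,0]'
python3 - <<'E'
from mv import *
from h import *
from rig import get_image
s=get_state();print(s["contact_force"])
for n in("side","top"):
    d=get_image(n);np.savez(n+"14.npz",**d);cv2.imwrite(f"pics/{n}14full.png",d["color"])
crop(load("side14.npz"),225,200,385,345,4,"pics/s14.png")
crop(load("top14.npz"),290,170,430,270,5,"pics/t14.png")
t=load("top14.npz")
R=lambda p,z:ray(t,p[0]/5+290-.4,p[1]/5+170-.4,z)
E
```

```text
clock: 27.3
position: [0.4996, -0.1023, 0.2065]
ee_rot: [-0.516, 0.516, -0.484, 0.484]
contact_force: [-0.4, 0.7, -0.2]
width: 0.0856
[-0.3905217   0.69438048 -0.18524807]
```

View pics/s14.png

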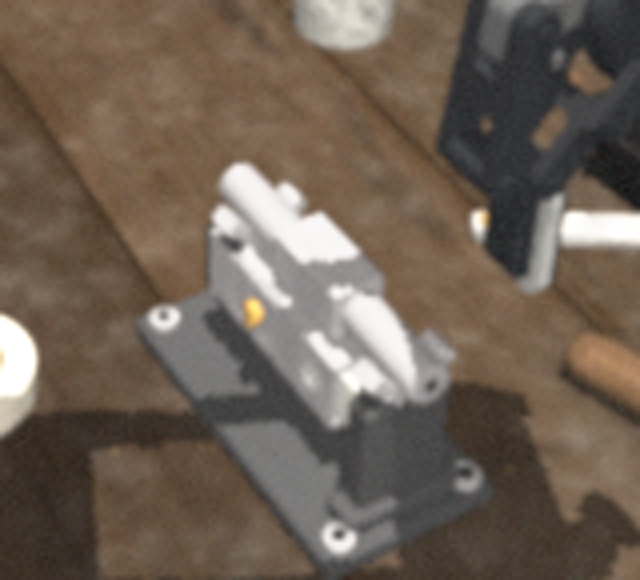

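View pics/t14.png

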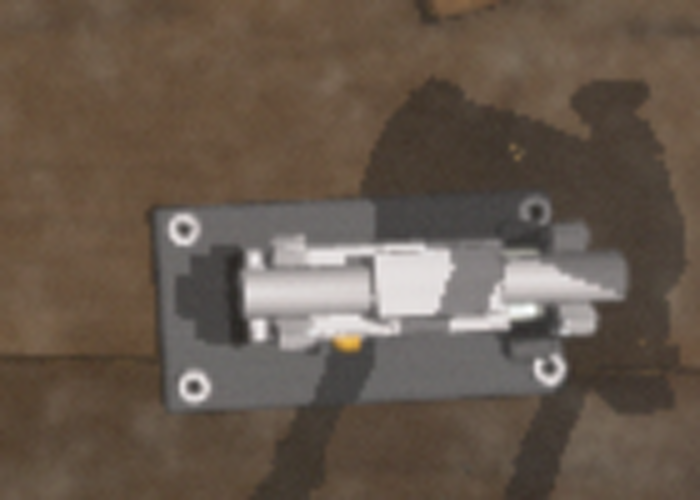

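View pics/top14full.png

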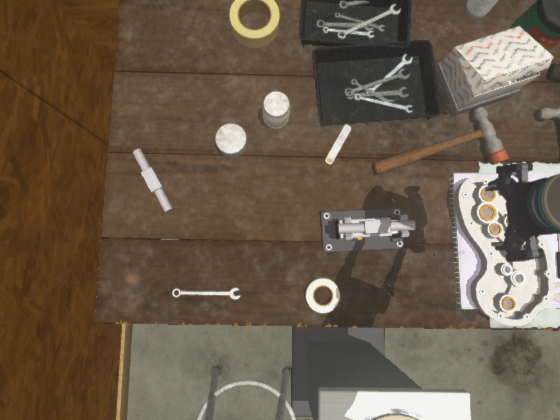

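The spindle lies level in both Vs, spanning crop pixels (245,293) to (625,275). The button is out at (348,342), the other things haven't moved and the gripper is clear. Handing in.

```bash
python3 -m jog '[0,0,0,0,0,0,0, 0,0,0,0,0,0,0, 0,0,0,0,0,0,0]'; python3 -c "
from rig import sign_off
print(sign_off())"
```

```text
clock: 27.78
position: [0.4994, -0.0993, 0.2068]
ee_rot: [0.517, -0.517, 0.482, -0.482]
contact_force: [-0.8, 0.0, -0.2]
width: 0.0854
the job is handed in; nothing more can be done
None
```

The job is done and handed in at 27.8 s. The sleeve is locked in its next hole, and the right spindle (the one nearest the base) lies in the two V rests with the gripper clear of it.

- **Sleeve:** I pressed the button in and slid the sleeve inward. The highest push force I read was about 10 N, while the button rode its bevel. At about 47 mm the force fell to about 2 N and the brass button showed in both views, so I stopped pushing and let go.
- **Spindle:** It touched down at z = 0.0674 against a predicted 0.0675, with at most 11 N of downforce, which I relaxed before letting go.
- **Last checks:** The spindle lies level with one end in each V. The button is still out, and in the top view the other things on the bench are where they were. I did not tug the sleeve to test the lock.
- **Mended on the way:** My first squeeze covered only part of the button, so I re-gripped 5 mm lower before pushing.
- **Disagreement:** With the gripper open, the finger tips looked about 33 mm above the stated TCP in the camera, not the 13 mm given. I set the spindle grasp height by image and force instead, going to 16 mm below nominal bench level with no contact.

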